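# Shut the drop chute's flap and lock it with its two turnbuttons

### The job

The can chute on the bench has been left open. Swing its flap fully shut, and then turn both wooden turnbuttons squarely across the flap's front edge so that they lock it down. Leave the cans, tray and everything else on the bench where they are.

Things in the scene. Friction and masses are not known exactly. Their poses are not given: they have to be found in the camera images.
- chute: raised grey sheet-metal chute mouth fixed on the bench, 250 mm along its x, 270 mm along its y, top 60 mm above the bench. Opening (160 x 180 mm) towards its +x (far) side; on its -x (robot) side a flat deck with the two turnbuttons. Origin: centre of its underside, on the bench; x points away from the robot, turned up to 0.3 rad either way; z up
- flap (a joint): opening angle (rad) of the aluminium flap: 0 = fully shut, flat on the rim; starts at 0.85 to 1.35, limit 1.6. It is hinged along its far edge, so its free edge stands up at the far side; push its outer (far, upper) face towards the robot and down to shut it. Stiff friction hinge (0.6 N m): stays where left; closing takes about 2 to 5 N near the free edge
- flap_edge (a point): middle of the flap's free edge, on its outer face. Flap 172 mm from hinge to free edge, 200 mm wide, 12 mm thick. Shut: this edge at chute x -62 mm, top face 72 mm above the bench. A bar handle, 90 mm long, parallel to the hinge, stands 25 mm up from the outer face, 90 mm from the hinge at mid-width
- flap_hinge (a point): middle of the flap's hinge line, which runs along chute y at chute x +110 mm, 66 mm above the bench; the flap's outer face lies 6 mm outside it
- turn_left (a joint): angle (rad) of the left turnbutton (left as the robot sees it), a double-ended wooden bar on a vertical pivot through its middle. 0 = square to the flap's front edge (along chute x), one end over the flap; positive = counterclockwise from above. Starts out of the way, nearly parallel to the edge, at +1.1 to +1.5. Stops at +-1.75, none at 0; stays where left (friction 0.08 N m)
- turn_right (a joint): angle (rad) of the right turnbutton (right as the robot sees it), a double-ended wooden bar on a vertical pivot through its middle. 0 = square to the flap's front edge (along chute x), one end over the flap; positive = counterclockwise from above. Starts out of the way, nearly parallel to the edge, at -1.5 to -1.1. Stops at +-1.75, none at 0; stays where left (friction 0.08 N m)
- turn_left_grip (a point): on the left turnbutton's pivot, mid grip fin: chute x -90, y +70 mm, 98 mm above the bench. Bar 90 mm long, 16 mm wide, 74 to 86 mm above the bench; on its middle, along it, a grip fin 60 mm long, also 16 mm wide, top 110 mm above the bench
- turn_right_grip (a point): on the right turnbutton's pivot, mid grip fin: chute x -90, y -70 mm, 98 mm above the bench. Bar 90 mm long, 16 mm wide, 74 to 86 mm above the bench; on its middle, along it, a grip fin 60 mm long, also 16 mm wide, top 110 mm above the bench
- tray: purple plastic sorting tray, open on top, 300 x 200 x 50 mm, loose; bystander. Origin: centre of its underside
- can_a: empty soda can, 66 mm diameter, 115 mm tall, standing on the bench to the left of the chute; bystander. Origin: centre of its foot
- can_b: empty soda can of the same size standing in the purple tray; bystander. Origin: centre of its foot
- ladle: stainless ladle lying on the bench, bowl 88 mm wide, handle 230 mm along its own -x; bystander. Origin: under the bowl
- mallet: wooden mallet lying on the bench between the robot and the chute; head 60 mm diameter, 100 mm long along its own y, handle to its own -x, 220 mm long; bystander. Origin: under the head
- jar: brown jar with a steel lid, 68 mm diameter, 90 mm tall, behind the chute; bystander. Origin: centre of its foot
- bowl: white bowl, 150 mm across, 60 mm tall; bystander. Origin: centre of its foot

How it is judged:
By the outcome, as a careful person would: the job done as asked, in the order asked, and still so for the second after the job is handed in, with the robot touching nothing.
It also fails if it takes over 61 s, if anything falls off the work surface, if the arm or the gripper's body presses on something with over 40 N, if the wrist force passes 120 N, or if a joint passes its speed limit or range.

### The arm

A 7-joint arm with a two-finger parallel gripper is mounted at the origin on the work surface. World frame = base frame: x ahead of the robot, y to its left, z up, the work surface at z = 0. Lengths are in m, angles in degrees, forces in N, time in s.
With the tool pointing down it reaches from about 0.425 to 0.875 m from the base axis. Payload 4.7 kg.
Tool frame: the origin (TCP) lies midway between the tips of the shut fingers; the grasp point (between the pads) lies env.grip_point_offset behind it (env.grip_point_offset is the distance from the TCP to the grasp point, in m); z points along the fingers, y is the line along which they close (so a half turn about z gives the same grasp; the last joint's range is limited). The gripper opens to 87 mm and grips with 3 to 60 N. Pads are 19 mm wide; open, the fingers measure 117 mm over their backs; the gripper's body (75 mm by 190 mm) begins 51 mm behind the grasp point.
Start: joints at [72.829, 18.392, -4.016, 83.108, 1.295, 78.541, -3.26], TCP at [0.201, -0.618, 0.223] pointing down, gripper open.
Joint ranges: [-163.93, 163.93], [-17.29, 119.83], [-79.2, 71.16], [3.27, 140.29], [-89.18, 269.18], [5.43, 117.66], [-154.24, 154.24]. Speed limits (degrees/s): [147.25, 147.25, 180, 180, 180, 180, 180].

### API

Orientations are given as [roll, pitch, yaw] about the fixed x, y, z axes, in that order (R = Rz(yaw) Ry(pitch) Rx(roll)).
In Python, from cell import env gives the robot as it stands.
- The arm moves only by the shell command python3 -m creep 'ROWS' [FORCE]. ROWS is a JSON object of lists of equal length, an entry for each row: "translation": the shift along the tool's x, y, z in units of 0.08 m (1.0 is 0.08 m), a list of three; "turn": the turn, a rotation vector about the tool's x, y, z in units of 180 degrees (1.0 is 180 degrees), a list of three; "grip": the opening, from 0 (shut) to 1 (fully open). In form: {"translation": [[x, y, z], ...], "turn": [[ax, ay, az], ...], "grip": [grip, ...]}. A call has 1 to 5 rows; each row shifts and turns the commanded pose from where the row before left it, along the tool's axes as they then stand; what a row does not reach is not made up. A row lasts 1/8 s, in which the tool goes at most 62.5 mm and 10.7 degrees, less where a joint would pass 70% of its speed; a pose out of reach is approached as far as the arm can. A call with a number of a shift or a turn outside -1 to 1 is refused whole. A call with a gripper value outside its range is refused whole. The fingers move at their own pace and stop on an object; FORCE is the grip in N (left out, the last holds). Time passes only in rows, so rows that do not move let the fingers close. It gives the time, the measured TCP pose, the force, the opening and the grip force at its end, in the units of the state.
- env.get_obs(): the state, without advancing time (a new reading comes with each control period).
- env.read_camera(name): name is "scene" or "top" or "wrist"; returns a dict with "frame" (400x640x3 uint8, red, green, blue), "z_map" (400x640 float32, m along the optical axis (not along the pixel's ray), 0 where there is no reading), "K" (3x3 intrinsics, pixels), "rvec" (rotation vector, rad) and "tvec" (3), from world to camera coordinates, as OpenCV has them. Camera axes: x right, y down, z forward; pixel columns grow to the right and rows downward; lengths in m; the calibration is good to about 2 mm. A picture is of the moment at which its call begins.
- env.sign_off(): hands the job in; it is judged then, once.
The state is a dict: "time_s": time; "qpos": joint angles; "joint_velocities": joint speeds; "effort": joint torques, N m; "tool_pos": TCP position; "tool_rot": TCP orientation; "force": force on the tool from outside, world axes, zero at the start; "wrist_torque": the same for the moment, N m; "grip_width": finger opening in m; "grasp_force": force on a finger pad.
Only numpy, scipy, OpenCV 4.12 (cv2) and the standard library are available. Lean on these libraries where they do the work, as an engineer would, in place of code of your own. Each camera call takes 0.05 s, during which the arm holds its last target. There are 200 camera calls.

## Working session

There is one attempt and no reset: what is moved stays moved. The work goes in short steps, Python scripts to look and compute and a shell command to move; the robot and the scene stay as the last step left them, time stands still between calls to the robot, and variables do not carry over. Pictures are saved under pics/ and viewed, at most 10 in all, crops included, and the job is handed in when it is done.

```bash
ls; mkdir -p pics
cat > h.py <<'E'
import numpy as np, cv2
from cell import env
def cloud(c):
    z=c["z_map"];K=c["K"];R=cv2.Rodrigues(np.array(c["rvec"],float))[0];t=np.array(c["tvec"],float).ravel()
    v,u=np.mgrid[:z.shape[0],:z.shape[1]]
    P=np.stack([(u-K[0][2])*z/K[0][0],(v-K[1][2])*z/K[1][1],z],-1)
    return (P-t)@R   # R^T(P-t)
def st():
    o=env.get_obs();print({k:np.round(o[k],3).tolist() for k in ("time_s","qpos","tool_pos","tool_rot","force","grip_width")})
E
python3 - <<'E'
from h import *
for n in("scene","top"):
    c=env.read_camera(n); cv2.imwrite(f"pics/{n}0.png",c["frame"][...,::-1]); np.save(f"{n}0.npy",cloud(c))
st(); print(env.grip_point_offset)
E
```

```text
pics
{'time_s': 0.1, 'qpos': [72.83, 18.433, -4.014, 83.169, 1.296, 78.542, -3.26], 'tool_pos': [0.2, -0.618, 0.222], 'tool_rot': [-179.902, 0.007, 17.979], 'force': [-0.238, 0.142, -1.005], 'grip_width': 0.087}
0.0187
```

View pics/scene0.png

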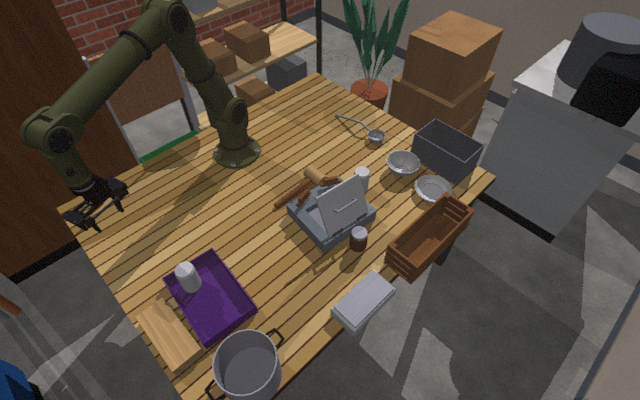

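View pics/top0.png

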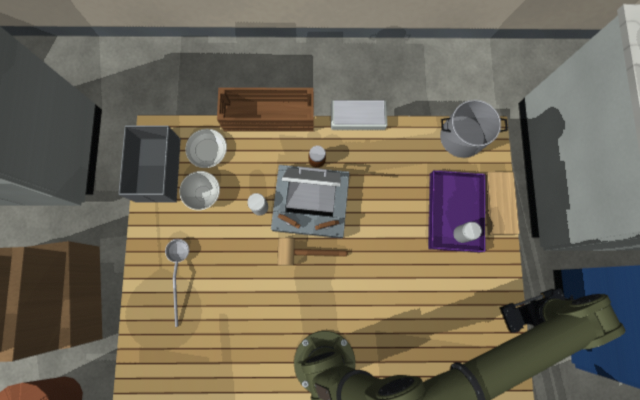

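The scene view shows the flap standing open (345,205), the jar (358,238) behind it and can_a (362,178) to its left. In the top view, the chute is centred near (312,201), with turnbuttons at (289,220) and (327,224). The mallet lies in front at (290,250).

```bash
cat > m.py <<'E'
from h import *
def measure(P,verbose=1):
    sub=P[160:240,268:355].reshape(-1,3)
    rim=sub[(abs(sub[:,2]-.06)<.006)]
    r=cv2.minAreaRect(rim[:,:2].astype(np.float32)); return sub,rim,r
E
python3 - <<'E'
from m import *
P=np.load("top0.npy"); sub,rim,r=measure(P); print("rim",len(rim),np.median(rim[:,2]),r)
b=cv2.boxPoints(r); print(b.round(3).tolist())
for v,u in((220,289),(224,327),(180,311),(156,317),(203,257),(250,285),(252,330),(190,200)): print(v,u,P[v,u].round(3))
print("fin-level",sub[(sub[:,2]>.1)&(sub[:,2]<.118)].mean(0))
S=np.load("scene0.npy"); f=S[175:240,315:380].reshape(-1,3)
f=f[(f[:,2]>.08)&(f[:,2]<.3)]; print(f.min(0),f.max(0))
E
```

```text
rim 2062 0.05912795724870626 ((0.5866684317588806, 0.05239037424325943), (0.2699531018733978, 0.31556791067123413), 84.07342529296875)
[[0.41600000858306885, -0.06599999964237213], [0.7300000190734863, -0.09799999743700027], [0.7580000162124634, 0.17000000178813934], [0.4440000057220459, 0.2029999941587448]]
220 289 [0.502 0.127 0.109]
224 327 [ 0.487 -0.009  0.109]
180 311 [0.622 0.048 0.219]
156 317 [0.745 0.026 0.094]
203 257 [0.563 0.242 0.116]
250 285 [0.398 0.144 0.06 ]
252 330 [ 0.393 -0.022  0.03 ]
190 200 [0.635 0.479 0.008]
fin-level [0.54383434 0.0567964  0.10839856]
[ 0.47873449 -0.06493501  0.08008713] [0.78897297 0.25779595 0.22572263]
```

Run:
```python
from m import *
P=np.load("top0.npy"); sub,_,_=measure(P)
rim=sub[(abs(sub[:,2]-.06)<.006)&(sub[:,0]>.45)]
m=cv2.minAreaRect(rim[:,:2].astype(np.float32)); print("rim",m)
fin=sub[(sub[:,2]>.102)&(sub[:,2]<.118)&(sub[:,0]<.545)]
piv=[]
for s,(lo,hi) in dict(L=(.07,.2),R=(-.07,.04)).items():
    q=fin[(fin[:,1]>lo)&(fin[:,1]<hi)]; r=cv2.minAreaRect(q[:,:2].astype(np.float32))
    d=np.linalg.svd(q[:,:2]-q[:,:2].mean(0))[2][0]
    print(s,len(q),r,q.mean(0).round(4),np.degrees(np.arctan2(d[1],d[0]))); piv.append(np.array(r[0]))
d=piv[0]-piv[1]; print("dist",np.linalg.norm(d),"yaw",np.degrees(np.arctan2(-d[0],d[1])))
th=np.arctan2(-d[0],d[1]); ex=np.array([np.cos(th),np.sin(th)]); ey=np.array([-ex[1],ex[0]])
o=(piv[0]+piv[1])/2+.09*ex; print("origin",o,"yaw rad",th)
for n in("top0","scene0"):
    Q=np.load(n+".npy").reshape(-1,3); l=np.c_[(Q[:,:2]-o)@ex,(Q[:,:2]-o)@ey,Q[:,2]]
    k=(abs(l[:,1])<.1)&(l[:,0]>-.05)&(l[:,0]<.25)&(l[:,2]>.075)&(l[:,2]<.3)
    k2=l[k]; print(n,len(k2)); 
    a=np.arctan2(k2[:,2]-.066,.110-k2[:,0]); rr=np.hypot(k2[:,2]-.066,.11-k2[:,0]); print("angle",np.percentile(a[rr>.12],[10,25,50,75,90]).round(3), "rmax",np.percentile(rr,99))
    e=k2[rr>.16]; print("edge",e.mean(0) if len(e) else 0)
```

```text
rim ((0.6014605760574341, 0.05085482448339462), (0.2699531018733978, 0.28582465648651123), 84.07342529296875)
L 72 ((0.5018804669380188, 0.13125810027122498), (0.05810912698507309, 0.01557759940624237), 60.67533493041992) [0.5018 0.1312 0.1084] -119.722979453464
R 72 ((0.48727187514305115, -0.008010346442461014), (0.015984531491994858, 0.05944330617785454), 16.671327590942383) [ 0.4871 -0.0081  0.1088] -75.1822506477573
dist 0.1400325362345294 yaw -5.988153856425735
origin [0.58408508 0.05223482] yaw rad -0.10451300091062489
top0 1022
angle [1.076 1.096 1.127 1.137 1.142] rmax 0.17548520137859897
edge [ 0.03361096 -0.00129338  0.21725682]
scene0 2043
angle [1.107 1.121 1.133 1.144 1.155] rmax 0.17354771758928336
edge [ 0.03674425 -0.00316227  0.21769093]
```

```bash
cat >> h.py <<'E'
from scipy.spatial.transform import Rotation as Ro
O=np.array([.5841,.0522]);TH=-.1045
def W(lx,ly,z): c,s=np.cos(TH),np.sin(TH); return np.array([O[0]+c*lx-s*ly,O[1]+s*lx+c*ly,z])
def go(lx,ly,z,yaw=np.degrees(TH)):
    "tool-axis shift (units) and tool turn (units) from the measured pose to a chute-frame target"
    o=env.get_obs();R=Ro.from_euler("xyz",o["tool_rot"],degrees=True);T=Ro.from_euler("xyz",[180,0,yaw],degrees=True)
    d=R.inv().apply(W(lx,ly,z)-o["tool_pos"])/.08;t=(R.inv()*T).as_rotvec()/np.pi
    print("target",W(lx,ly,z).round(3),"d",d.round(3),"turn",t.round(4))
E
python3 -m creep '{"translation":[[0,0,-0.7],[0,0,-0.3],[0,0,0]],"turn":[[0,0,0.0444],[0,0,0.0444],[0,0,0.0444]],"grip":[0,0,0]}'
python3 -c "
from h import *
st();go(.13,0,.285)"
```

```text
time_s: 0.48
tool_pos: [0.201, -0.6192, 0.3052]
tool_rot: [179.8, -0.1, -6.3]
force: [0.2, 0.4, 0.3]
grip_width: 0.0651
grasp_force: 0.0
{'time_s': 0.475, 'qpos': [70.349, 16.962, -0.872, 75.606, 0.259, 87.186, -26.757], 'tool_pos': [0.201, -0.619, 0.305], 'tool_rot': [179.776, -0.108, -6.26], 'force': [0.193, 0.409, 0.294], 'grip_width': 0.065}
target [0.713 0.039 0.285] d [ 5.47  -8.874  0.229] turn [ 0.0012 -0.0006 -0.0015]
```

```bash
python3 -m creep '{"translation":[[0.36,-0.59,0],[0.36,-0.59,0],[0.36,-0.59,0],[0.36,-0.59,0],[0.36,-0.59,0]],"turn":[[0,0,0],[0,0,0],[0,0,0],[0,0,0],[0,0,0]],"grip":[0,0,0,0,0]}'
python3 -m creep '{"translation":[[0.36,-0.59,0],[0.36,-0.59,0],[0.36,-0.59,0],[0.36,-0.59,0],[0.36,-0.59,0]],"turn":[[0,0,0],[0,0,0],[0,0,0],[0,0,0],[0,0,0]],"grip":[0,0,0,0,0]}'
python3 -c "
from h import *
st();go(.13,0,.285)"
```

```text
time_s: 1.1
tool_pos: [0.3692, -0.3969, 0.3022]
tool_rot: [-180.0, 0.0, -6.0]
force: [1.7, -0.7, 0.4]
grip_width: 0.0148
grasp_force: 0.0
time_s: 1.72
tool_pos: [0.537, -0.1775, 0.3022]
tool_rot: [180.0, 0.0, -6.0]
force: [0.2, -0.4, -1.3]
grip_width: 0.0003
grasp_force: 0.0
{'time_s': 1.725, 'qpos': [37.805, 7.908, -24.749, 87.436, 3.33, 85.403, -83.021], 'tool_pos': [0.537, -0.178, 0.302], 'tool_rot': [179.986, 0.023, -6.017], 'force': [0.202, -0.381, -1.28], 'grip_width': 0.0}
target [0.713 0.039 0.285] d [ 1.91  -2.918  0.214] turn [ 0.0001  0.0001 -0.0002]
```

```bash
python3 -m creep '{"translation":[[0.38,-0.585,0],[0.38,-0.585,0],[0.38,-0.585,0],[0.38,-0.585,0],[0.38,-0.585,0.1]],"turn":[[0,0,0],[0,0,0],[0,0,0],[0,0,0],[0,0,0]],"grip":[0,0,0,0,0]}'
python3 -c "
from h import *
st();go(.13,0,.192);go(.08,0,.192)"
```

```text
time_s: 2.35
tool_pos: [0.7132, 0.0389, 0.2945]
tool_rot: [180.0, -0.0, -6.0]
force: [0.8, -0.4, 0.1]
grip_width: 0.0004
grasp_force: 0.0
{'time_s': 2.35, 'qpos': [14.229, 28.339, -30.897, 64.642, 14.133, 90.479, -109.461], 'tool_pos': [0.713, 0.039, 0.295], 'tool_rot': [179.987, -0.035, -6.043], 'force': [0.81, -0.44, 0.09], 'grip_width': 0.0}
target [0.713 0.039 0.192] d [0.002 0.003 1.282] turn [ 0.0001 -0.0002 -0.0003]
target [0.664 0.044 0.192] d [-0.623  0.004  1.281] turn [ 0.0001 -0.0002 -0.0003]
```

```bash
python3 -m creep '{"translation":[[0,0,0.565],[0,0,0.565],[-0.44,0,0],[-0.44,0,0],[0,0,0]],"turn":[[0,0,0],[0,0,0],[0,0,0],[0,0,0],[0,0,0]],"grip":[0,0,0,0,0]}'
python3 -m creep '{"translation":[[-0.18,0,0.106],[-0.18,0,0.106],[-0.14,0,0.125],[-0.14,0,0.125],[0,0,0]],"turn":[[0,0,0],[0,0,0],[0,0,0],[0,0,0],[0,0,0]],"grip":[0,0,0,0,0]}'
python3 - <<'E'
from h import *
st(); go(.0087,0,.167)
c=env.read_camera("scene"); cv2.imwrite("pics/s1.png",cv2.resize(c["frame"][130:270,240:440,::-1],None,fx=3,fy=3))
E
```

```text
time_s: 2.98
tool_pos: [0.6402, 0.0457, 0.204]
tool_rot: [179.9, 0.1, -5.9]
force: [-0.4, 1.5, 0.0]
grip_width: 0.0007
grasp_force: 0.0
time_s: 3.6
tool_pos: [0.5914, 0.0502, 0.1668]
tool_rot: [180.0, 0.0, -6.0]
force: [-0.5, 0.0, -0.6]
grip_width: 0.0001
grasp_force: 0.0
{'time_s': 3.6, 'qpos': [20.527, 16.323, -33.1, 94.765, 9.314, 71.703, -110.473], 'tool_pos': [0.591, 0.05, 0.167], 'tool_rot': [179.983, 0.02, -6.018], 'force': [-0.463, 0.035, -0.587], 'grip_width': 0.0}
target [0.593 0.051 0.167] d [ 0.016 -0.016 -0.002] turn [ 0.0001  0.0001 -0.0002]
```

View pics/s1.png

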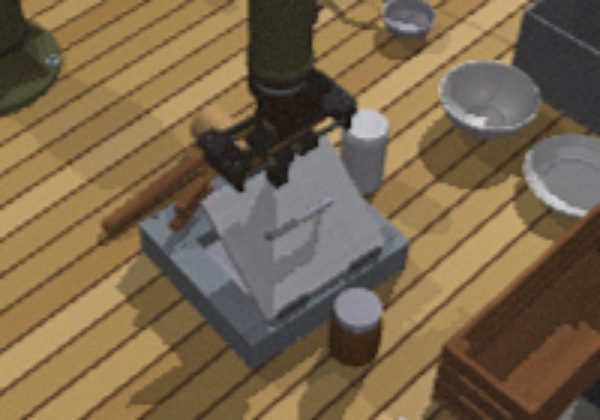

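The flap is down to about 0.7 rad. The fingertips are on its outer face at crop pixel (290,165), above the handle at (300,220).

```bash
python3 -m creep '{"translation":[[-0.11,0,0.15],[-0.11,0,0.15],[-0.08,0,0.17],[-0.08,0,0.17],[0,0,0]],"turn":[[0,0,0],[0,0,0],[0,0,0],[0,0,0],[0,0,0]],"grip":[0,0,0,0,0]}'
python3 -m creep '{"translation":[[-0.04,0,0.14],[-0.04,0,0.14],[-0.015,0,0.13],[-0.015,0,0.13],[0,0,0]],"turn":[[0,0,0],[0,0,0],[0,0,0],[0,0,0],[0,0,0]],"grip":[0,0,0,0,0]}'
python3 -c "
from h import *
st();go(-.0305,0,.070)"
```

```text
time_s: 4.28
tool_pos: [0.5585, 0.0538, 0.114]
tool_rot: [180.0, 0.3, -6.0]
force: [-1.1, -0.1, 1.0]
grip_width: 0.0005
grasp_force: 0.0
time_s: 4.9
tool_pos: [0.5519, 0.0548, 0.0724]
tool_rot: [180.0, 0.0, -6.0]
force: [0.3, -1.0, 2.5]
grip_width: 0.0003
grasp_force: 1.5
{'time_s': 4.9, 'qpos': [20.428, 17.014, -32.974, 105.699, 10.557, 60.351, -112.645], 'tool_pos': [0.552, 0.055, 0.072], 'tool_rot': [179.994, 0.023, -5.988], 'force': [0.282, -0.978, 2.549], 'grip_width': 0.0}
target [0.554 0.055 0.07 ] d [ 0.022 -0.01   0.031] turn [ 0.      0.0001 -0.    ]
```

Press a few mm until the rim resists.

```bash
python3 -m creep '{"translation":[[0,0,0.015],[0,0,0.015],[0,0,0]],"turn":[[0,0,0],[0,0,0],[0,0,0]],"grip":[0,0,0]}'
python3 -m creep '{"translation":[[0,0,0.015],[0,0,0.015],[0,0,0]],"turn":[[0,0,0],[0,0,0],[0,0,0]],"grip":[0,0,0]}'
```

```text
time_s: 5.28
tool_pos: [0.552, 0.0548, 0.0723]
tool_rot: [179.9, 0.0, -6.0]
force: [-5.8, 0.1, 16.8]
grip_width: 0.0003
grasp_force: 8.4
time_s: 5.65
tool_pos: [0.552, 0.0548, 0.0722]
tool_rot: [179.9, 0.0, -6.0]
force: [-11.0, -1.8, 31.5]
grip_width: 0.0006
grasp_force: 15.7
```

The stop is firm at 72 mm, so the flap is shut. Lift and measure the buttons again.

```bash
python3 -m creep '{"translation":[[0,0,-0.3],[0,0,-0.7],[0,0,-0.3],[0,0,0]],"turn":[[0,0,0],[0,0,0],[0,0,0],[0,0,0]],"grip":[0,0,0.5,0.5]}'
python3 - <<'E'
from h import *
st()
a=np.load("top0.npy").reshape(-1,3)
l=np.c_[a[:,:2]-O,a[:,2]];c,s=np.cos(TH),np.sin(TH);l=np.c_[l[:,0]*c+l[:,1]*s,-l[:,0]*s+l[:,1]*c,l[:,2]]
for sy in(1,-1):
    q=l[(l[:,2]>.10)&(l[:,2]<.118)&(abs(l[:,0]+.09)<.04)&(abs(l[:,1]-sy*.07)<.04)]
    d=np.linalg.svd(q[:,:2]-q[:,:2].mean(0))[2][0];print(sy,len(q),q.mean(0).round(4),np.arctan2(d[1],d[0])%np.pi)
go(-.09,.07,.16,60.5)
E
```

```text
time_s: 6.15
tool_pos: [0.5529, 0.0548, 0.1733]
tool_rot: [180.0, -0.2, -6.0]
force: [-0.3, 0.5, -0.6]
grip_width: 0.0136
grasp_force: 0.0
{'time_s': 6.15, 'qpos': [22.115, 11.099, -34.065, 99.694, 6.599, 71.041, -109.589], 'tool_pos': [0.553, 0.055, 0.173], 'tool_rot': [179.998, -0.158, -6.004], 'force': [-0.315, 0.511, -0.642], 'grip_width': 0.014}
1 73 [-0.0902  0.0699  0.1083] 1.1556862894644655
-1 74 [-0.0903 -0.0703  0.1086] 1.931603088506091
target [0.502 0.131 0.16 ] d [-0.734 -0.883  0.164] turn [ 0.0005 -0.0008 -0.3695]
```

```bash
python3 -m creep '{"translation":[[-0.37,-0.44,0],[-0.37,-0.44,0],[0,0,0],[0,0,0],[0,0,0]],"turn":[[0,0,0],[0,0,0],[0,0,-0.053],[0,0,-0.053],[0,0,-0.053]],"grip":[0.5,0.5,0.5,0.5,0.5]}'
python3 -m creep '{"translation":[[0,0,0],[0,0,0],[0,0,0],[0,0,0],[0,0,0]],"turn":[[0,0,-0.053],[0,0,-0.053],[0,0,-0.053],[0,0,-0.05],[0,0,0]],"grip":[0.5,0.5,0.5,0.5,0.5]}'
python3 -c "
from h import *
st();go(-.09,.07,.084,60.2)"
```

```text
time_s: 6.78
tool_pos: [0.499, 0.1305, 0.1697]
tool_rot: [-179.9, 0.2, 23.0]
force: [0.3, -0.3, 0.3]
grip_width: 0.0432
grasp_force: 0.0
time_s: 7.4
tool_pos: [0.4993, 0.1305, 0.17]
tool_rot: [-179.8, 0.1, 60.1]
force: [0.8, -1.4, 0.2]
grip_width: 0.0435
grasp_force: 0.0
{'time_s': 7.4, 'qpos': [22.225, 7.143, -42.261, 104.608, 5.039, 70.354, -51.386], 'tool_pos': [0.499, 0.13, 0.17], 'tool_rot': [-179.837, 0.112, 60.142], 'force': [0.804, -1.42, 0.162], 'grip_width': 0.043}
target [0.502 0.131 0.084] d [0.026 0.026 1.075] turn [-0.0009  0.0006 -0.0003]
```

```bash
python3 -m creep '{"translation":[[0.026,0.026,0.3],[0,0,0.4],[0,0,0.375],[0,0,0]],"turn":[[0,0,0],[0,0,0],[0,0,0],[0,0,0]],"grip":[0.5,0.5,0.5,0.5]}'
python3 -m creep '{"translation":[[0,0,0],[0,0,0],[0,0,0]],"turn":[[0,0,0],[0,0,0],[0,0,0]],"grip":[0,0,0]}' 15
python3 -c "
from h import *
st();go(-.09,.07,.084,-6)"
```

```text
time_s: 7.9
tool_pos: [0.5006, 0.131, 0.083]
tool_rot: [-179.7, 0.2, 60.1]
force: [0.0, 0.4, 0.2]
grip_width: 0.0438
grasp_force: 0.0
time_s: 8.28
tool_pos: [0.5041, 0.1318, 0.087]
tool_rot: [179.9, -0.0, 60.2]
force: [0.1, -0.8, 0.0]
grip_width: 0.0213
grasp_force: 0.0
{'time_s': 8.275, 'qpos': [20.228, 13.083, -41.627, 109.402, 9.947, 61.016, -55.275], 'tool_pos': [0.504, 0.132, 0.087], 'tool_rot': [179.906, -0.047, 60.22], 'force': [0.068, -0.765, 0.04], 'grip_width': 0.021}
target [0.502 0.131 0.084] d [-0.02  -0.02   0.037] turn [ 3.000e-04 -5.000e-04  3.679e-01]
```

```bash
python3 -m creep '{"translation":[[0,0,0],[0,0,0],[0,0,0]],"turn":[[0,0,0],[0,0,0],[0,0,0]],"grip":[0,0,0]}'
python3 -m creep '{"translation":[[0,0,0],[0,0,0],[0,0,0],[0,0,0],[0,0,0]],"turn":[[0,0,0.046],[0,0,0.046],[0,0,0.046],[0,0,0.046],[0,0,0]],"grip":[0,0,0,0,0]}'
python3 -m creep '{"translation":[[0,0,0],[0,0,0],[0,0,0],[0,0,0],[0,0,0]],"turn":[[0,0,0.046],[0,0,0.046],[0,0,0.046],[0,0,0.046],[0,0,0]],"grip":[0,0,0,0,0]}'
```

```text
time_s: 8.65
tool_pos: [0.5054, 0.1309, 0.0869]
tool_rot: [179.8, -0.1, 60.2]
force: [4.5, -2.2, -0.1]
grip_width: 0.0158
grasp_force: 15.0
time_s: 9.28
tool_pos: [0.5059, 0.1304, 0.0869]
tool_rot: [179.8, -0.2, 27.0]
force: [5.5, -3.2, -1.6]
grip_width: 0.0159
grasp_force: 15.0
time_s: 9.9
tool_pos: [0.506, 0.1297, 0.0869]
tool_rot: [179.9, -0.3, -6.2]
force: [5.9, -3.1, -1.2]
grip_width: 0.0158
grasp_force: 15.0
```

Gripped and turned to -6.2°. Release, lift, and work out the right button with a half-turned grasp.

```bash
python3 -m creep '{"translation":[[0,0,0],[0,0,0],[0,0,-0.3],[0,0,-0.7],[0,0,0]],"turn":[[0,0,0],[0,0,0],[0,0,0],[0,0,0],[0,0,0]],"grip":[0.5,0.5,0.5,0.5,0.5]}'
python3 -c "
from h import *
st();go(-.09,-.07,.16,104.7)"
```

```text
time_s: 10.52
tool_pos: [0.5058, 0.1333, 0.1702]
tool_rot: [-179.9, -0.4, -5.9]
force: [-0.3, 0.2, -0.4]
grip_width: 0.043
grasp_force: 0.0
{'time_s': 10.525, 'qpos': [14.368, 6.624, -34.036, 104.438, 4.016, 69.674, -116.807], 'tool_pos': [0.506, 0.133, 0.17], 'tool_rot': [-179.871, -0.421, -5.949], 'force': [-0.286, 0.177, -0.429], 'grip_width': 0.043}
target [ 0.487 -0.008  0.16 ] d [-0.048  1.782  0.124] turn [ 0.0018 -0.0023 -0.6147]
```

```bash
python3 -m creep '{"translation":[[-0.016,0.594,0],[-0.016,0.594,0],[-0.016,0.594,0],[0,0,0],[0,0,0]],"turn":[[0,0,0],[0,0,0],[0,0,0],[0,0,-0.0513],[0,0,-0.0513]],"grip":[0.5,0.5,0.5,0.5,0.5]}'
python3 -m creep '{"translation":[[0,0,0],[0,0,0],[0,0,0],[0,0,0],[0,0,0]],"turn":[[0,0,-0.0513],[0,0,-0.0513],[0,0,-0.0513],[0,0,-0.0513],[0,0,-0.0513]],"grip":[0.5,0.5,0.5,0.5,0.5]}'
python3 -m creep '{"translation":[[0,0,0],[0,0,0],[0,0,0],[0,0,0],[0,0,0]],"turn":[[0,0,-0.0513],[0,0,-0.0513],[0,0,-0.0513],[0,0,-0.0513],[0,0,-0.0513]],"grip":[0.5,0.5,0.5,0.5,0.5]}'
python3 - <<'E'
from h import *
st();go(-.09,-.07,.084,104.7)
c=env.read_camera("scene"); cv2.imwrite("pics/s2.png",cv2.resize(c["frame"][130:270,240:440,::-1],None,fx=3,fy=3))
E
```

```text
time_s: 11.15
tool_pos: [0.4837, -0.01, 0.1651]
tool_rot: [-180.0, 0.1, 12.7]
force: [-1.0, 0.5, 0.4]
grip_width: 0.0434
grasp_force: 0.0
time_s: 11.78
tool_pos: [0.4838, -0.0092, 0.165]
tool_rot: [-179.9, 0.0, 59.0]
force: [0.1, -0.2, 0.1]
grip_width: 0.0438
grasp_force: 0.0
time_s: 12.4
tool_pos: [0.4838, -0.0092, 0.165]
tool_rot: [-179.9, -0.0, 105.2]
force: [-0.2, -0.2, 0.1]
grip_width: 0.0436
grasp_force: 0.0
{'time_s': 12.4, 'qpos': [26.264, 1.669, -28.558, 109.461, 0.825, 69.182, 12.578], 'tool_pos': [0.484, -0.009, 0.165], 'tool_rot': [-179.901, -0.05, 105.156], 'force': [-0.247, -0.172, 0.139], 'grip_width': 0.044}
target [ 0.487 -0.008  0.084] d [0.002 0.047 1.013] turn [-0.0006 -0.0003  0.0025]
```

View pics/s2.png

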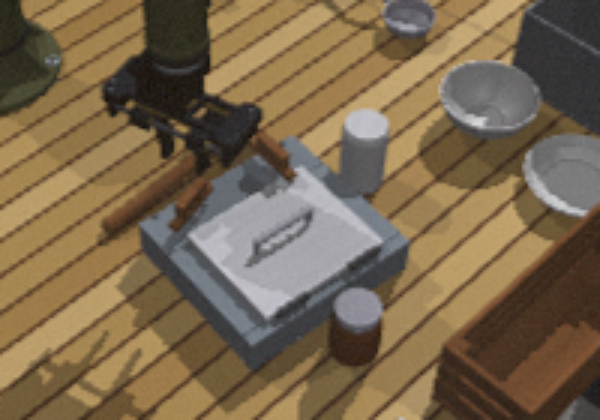

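The flap lies flat at (285,245). The left button at (275,155) points over its edge, and the right one at (190,203) is still off. Now grasp the right one.

```bash
python3 -m creep '{"translation":[[0,0.047,0.3],[0,0,0.4],[0,0,0.3],[0,0,0]],"turn":[[0,0,0.0025],[0,0,0],[0,0,0],[0,0,0]],"grip":[0.5,0.5,0.5,0.5]}'
python3 -m creep '{"translation":[[0,0,0],[0,0,0],[0,0,0],[0,0,0],[0,0,0]],"turn":[[0,0,0],[0,0,0],[0,0,0],[0,0,0],[0,0,0]],"grip":[0,0,0,0,0]}' 15
python3 -c "
from h import *
st();go(-.09,-.07,.084,174)"
```

```text
time_s: 12.95
tool_pos: [0.4859, -0.0083, 0.0837]
tool_rot: [-179.7, -0.1, 104.3]
force: [-0.2, -0.4, 0.3]
grip_width: 0.0433
grasp_force: 0.0
time_s: 13.58
tool_pos: [0.49, -0.0085, 0.0868]
tool_rot: [179.8, 0.0, 104.4]
force: [5.2, 1.2, -1.1]
grip_width: 0.016
grasp_force: 15.0
{'time_s': 13.575, 'qpos': [25.287, 7.168, -28.822, 113.9, 3.999, 59.652, 9.018], 'tool_pos': [0.49, -0.008, 0.087], 'tool_rot': [179.784, 0.044, 104.373], 'force': [5.215, 1.22, -1.059], 'grip_width': 0.016}
target [ 0.487 -0.008  0.084] d [ 0.014 -0.032  0.035] turn [ 0.0009  0.0009 -0.3868]
```

```bash
python3 -m creep '{"translation":[[0,0,0],[0,0,0],[0,0,0],[0,0,0],[0,0,0]],"turn":[[0,0,-0.048],[0,0,-0.048],[0,0,-0.048],[0,0,-0.048],[0,0,0]],"grip":[0,0,0,0,0]}'
python3 -m creep '{"translation":[[0,0,0],[0,0,0],[0,0,0],[0,0,0],[0,0,0]],"turn":[[0,0,-0.048],[0,0,-0.048],[0,0,-0.048],[0,0,-0.05],[0,0,0]],"grip":[0,0,0,0,0]}'
python3 -m creep '{"translation":[[0,0,0],[0,0,0],[0,0,-0.3],[0,0,-0.7],[0,0,-0.7]],"turn":[[0,0,0],[0,0,0],[0,0,0],[0,0,0],[0,0,0]],"grip":[0.5,0.5,0.5,0.5,0.5]}'
python3 -m creep '{"translation":[[0,0.5,0],[0,-0.7,0],[0,-0.7,0],[0,-0.7,0],[0,-0.7,0]],"turn":[[0,0,0],[0,0,0],[0,0,0],[0,0,0],[0,0,0]],"grip":[0.5,0.5,0.5,0.5,0.5]}'
cat > check.py <<'E'
from h import *
st(); c=env.read_camera("top"); cv2.imwrite("pics/t3.png",cv2.resize(c["frame"][140:280,220:420,::-1],None,fx=3,fy=3)); a=cloud(c).reshape(-1,3)
l=np.c_[a[:,:2]-O,a[:,2]];c,s=np.cos(TH),np.sin(TH);l=np.c_[l[:,0]*c+l[:,1]*s,-l[:,0]*s+l[:,1]*c,l[:,2]]
for sy in(1,-1):
    q=l[(l[:,2]>.10)&(l[:,2]<.118)&(abs(l[:,0]+.09)<.04)&(abs(l[:,1]-sy*.07)<.04)]
    d=np.linalg.svd(q[:,:2]-q[:,:2].mean(0))[2][0];print(sy,len(q),q.mean(0).round(4),(np.arctan2(d[1],d[0])+1.57)%np.pi-1.57)
f=l[(abs(l[:,0])<.06)&(abs(l[:,1])<.09)];i=(abs(f[:,2]-.072)<.02)
print("flap slope/z",np.polyfit(f[i,0],f[i,2],1),np.median(f[i,2]))
E
python3 check.py
```

```text
time_s: 14.2
tool_pos: [0.4896, -0.0088, 0.0868]
tool_rot: [179.9, 0.1, 138.8]
force: [4.1, 0.0, 1.6]
grip_width: 0.0157
grasp_force: 15.0
time_s: 14.82
tool_pos: [0.4893, -0.0093, 0.0868]
tool_rot: [-180.0, 0.1, 173.6]
force: [3.4, -1.8, 4.4]
grip_width: 0.0156
grasp_force: 15.0
time_s: 15.45
tool_pos: [0.4868, -0.0085, 0.2224]
tool_rot: [180.0, -0.2, 173.8]
force: [1.2, -0.6, -0.3]
grip_width: 0.0432
grasp_force: 0.0
time_s: 16.08
tool_pos: [0.4673, -0.1928, 0.2213]
tool_rot: [180.0, -0.1, 173.8]
force: [1.2, -0.5, -0.1]
grip_width: 0.0435
grasp_force: 0.0
{'time_s': 16.075, 'qpos': [42.339, 1.919, -23.304, 102.556, 0.78, 75.798, 102.631], 'tool_pos': [0.467, -0.193, 0.221], 'tool_rot': [179.971, -0.112, 173.778], 'force': [1.205, -0.483, -0.096], 'grip_width': 0.044}
1 74 [-0.0903  0.07    0.1086] 0.004017522285109543
-1 76 [-0.0902 -0.0695  0.1081] -0.014611425953985124
flap slope/z [-0.00627345  0.07137096] 0.07112630457316163
```

View pics/t3.png

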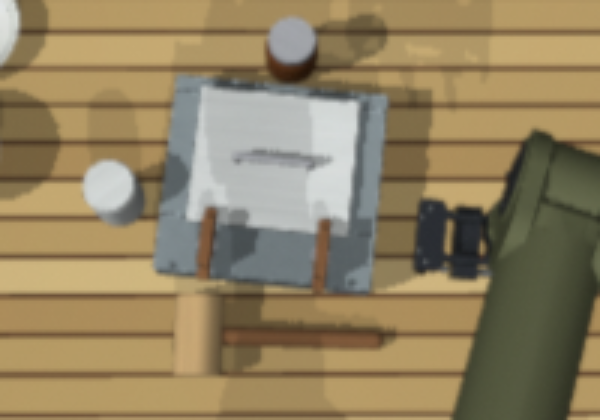

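The flap is flat and both buttons, at (207,243) and (322,255), lie squarely over its edge. The bystanders are in place and the arm is clear.

```bash
python3 -c "
from cell import env
print(env.sign_off())"
```

```text
the job is handed in; nothing more can be done
None
```

The flap is fully shut, and both turnbuttons lie across its front edge, within about 1° of square by the last camera measurement; I handed the job in at about 16 s with the arm clear and nothing else seen to have moved.

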